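# Lay out an egg-painting place

### The job

Set out one pupil's egg-painting place on the grey mat. Lay the brush midway in the gap between the notebook and the palette, parallel to the notebook's long edges and level with its middle, bristles pointing away from the robot; lay the black fineliner on top of the notebook, at its centre and along its length; put the egg in the middle of the palette, lying on its side as it is now; and stand the cup upright on the mat behind the brush, in line with it, with about 2.5 cm clear between the bristle tip and the cup's rim as seen from above. Do not disturb the roll of tape, and leave everything released and at rest.

Things in the scene. Friction and masses are not known exactly. Their poses are not given: they have to be found in the camera images.
- mat: Flat grey desk mat, 360 (x) x 380 (y) x 2 mm, fixed. Origin at the centre of its underside, on the table; x points away from the robot to within 0.12 rad. Notebook and palette lie on it side by side.
- notebook: Closed red notebook, 210 (its x, long edges) x 151 (its y) mm, fixed, lying on the mat to the left or to the right of the palette (varies). Origin at the centre of its underside, 2 mm above the table; its x points away from the robot to within 0.12 rad. Its top cover, where things come to rest, is 8 mm above its origin.
- palette: White round scalloped palette, 119 mm across, fixed beside the notebook, 220 mm from centre to centre along the notebook's y; the gap between their edges is about 85 mm, its middle 118 mm from the notebook's centre and 102 mm from the palette's. Origin at the centre of its underside; in the middle a floor 70 mm wide, 3 mm above the origin, inside a rim 10 mm high.
- brush: Thin wooden paint brush, 162 mm long, 8 mm thick, lying loose on the table (origin 81 mm from either end, on the underside). Its y axis runs along it towards the bare handle end, so the dark bristles are at -y; grip it across the handle at the origin.
- bristle_tip (a point): The bristle end of the brush: 81 mm from its origin along its -y, on its centre line 4 mm up.
- fineliner: Black capped fineliner pen, 114 mm long, 10 mm thick, lying loose on the table. Origin in the middle of its length, on the underside; its y axis runs along it (either end may point away).
- egg: Painted foam egg, 36 mm long (its y) and 26 mm wide and high, lying loose on its side, its underside slightly flattened so that it does not roll. Origin at the centre of its underside; pinch across x.
- cup: Small clear-plastic open beaker, standing loose: 47 mm high, 46 mm across the rim, 34 mm across the foot, walls tapering. Origin at the centre of its underside.
- tape: Bystander: roll of masking tape, 96 mm across, 25 mm high, lying loose on the table near the mat's right front corner. Origin at the centre of its underside. Leave it alone.

How it is judged:
At the end, for the whole second after the job is handed in: Brush mid-gap and fineliner on the notebook, each within 15 mm along and across and 0.17 rad, bristles away; egg on its side within 13 mm of the palette's centre; cup upright, within 15 mm of the brush's line, 10 to 40 mm beyond its tip; all released and at rest ((y of brush in the frame of notebook between 0.103 and 0.133 m or y of brush in the frame of notebook between -0.133 and -0.103 m) and horizontal distance between brush and palette below 0.125 m and x of brush in the frame of notebook between -0.015 and 0.015 m and angle between the y axis of each of brush, fineliner and the x axis of notebook, either way round below 0.17 rad and x of bristle_tip in the frame of notebook above 0.05 m and height (world z) of each of brush, cup below 0.008 m and height (world z) of bristle_tip below 0.012 m and x of fineliner in the frame of notebook between -0.015 and 0.015 m and y of fineliner in the frame of notebook between -0.015 and 0.015 m and z of fineliner in the frame of notebook between 0.002 and 0.018 m and horizontal distance between egg and palette below 0.013 m and angle between egg's own z axis and vertical below 0.25 rad and z of egg in the frame of palette between -0.001 and 0.009 m and y of cup in the frame of brush between -0.144 and -0.114 m and x of cup in the frame of brush between -0.015 and 0.015 m and angle between cup's own z axis and vertical below 0.1 rad and linear speed of each of brush, fineliner, egg, cup below 0.02 m/s and contact force between each of brush, fineliner, egg, cup and the fingers below 0.05 N); the robot touches nothing.
It fails at once if the roll of tape is moved more than 15 mm (distance of tape from where it was at the start of the episode above 0.015 m).
It also fails if it takes over 104 s, if anything falls off the work surface, if the arm or the gripper's body presses on something with over 40 N, if the wrist force passes 120 N, or if a joint passes its speed limit or range.

### The arm

A 7-joint arm with a two-finger parallel gripper is mounted at the origin on the work surface; the furniture and walls round the work are solid. World frame = base frame: x ahead of the robot, y to its left, z up, the work surface at z = 0. Lengths are in m, angles in rad, forces in N, time in s.
With the tool pointing down it reaches from about 0.4 to 0.9 m from the base axis. Payload 5.6 kg.
Tool frame: the origin (TCP) lies at the very end of the fingers, on their centre line; the grasp point (between the pads) lies 19 mm behind it; z points along the fingers, y is the line along which they close (so a half turn about z gives the same grasp; the last joint's range is limited). The gripper opens to 92 mm and grips with 3 to 60 N. Pads are 20 mm wide; open, the fingers measure 128 mm over their backs; the gripper's body (75 mm by 189 mm) begins 69 mm behind the grasp point.
Start: joints at [-1.211, 0.468, -0.012, 1.603, 0.006, 1.071, -0.056], TCP at [0.255, 0.598, 0.192] pointing down, gripper open.
Joint ranges: [-2.53, 2.53], [-0.31, 2.02], [-1.57, 1.55], [0.28, 2.44], [-1.29, 4.43], [0.15, 1.84], [-2.92, 2.92]. Speed limits (rad/s): [2.57, 2.57, 3.14, 3.14, 3.14, 3.14, 3.14].

### API

Orientations are given as a rotation vector (axis times angle).
In Python, from bench import r gives the robot as it stands.
- The arm moves only by the shell command python3 -m jog 'ROWS' [FORCE]. ROWS is a JSON object of lists of equal length, an entry for each row: "grip": the opening, from 0 (shut) to 1 (fully open); "xyz": the shift along the tool's x, y, z normalised to -1 to 1, where 1 is 4 cm, a list of three; "angular": the turn, a rotation vector about the tool's x, y, z normalised to -1 to 1, where 1 is 4 degrees, a list of three. In form: {"grip": [grip, ...], "xyz": [[dx, dy, dz], ...], "angular": [[rx, ry, rz], ...]}. A call has 1 to 10 rows; each row shifts and turns the commanded pose from where the row before left it, along the tool's axes as they then stand; what a row does not reach is not made up. A row lasts 1/10 s, in which the tool goes at most 50 mm and 8.59 degrees, less where a joint would pass 70% of its speed; a pose out of reach is approached as far as the arm can. A call with a number of a shift or a turn outside -1 to 1 is refused whole. A call with a gripper value outside its range is refused whole. The fingers move at their own pace and stop on an object; FORCE is the grip in N (left out, the last holds). Time passes only in rows, so rows that do not move let the fingers close. It gives the time, the measured TCP pose, the force, the opening and the grip force at its end, in the units of the state.
- r.get_obs(): the state, without advancing time (a new reading comes with each control period).
- r.capture(name): name is "side" or "top"; returns (picture, depth): 400x640x3 uint8, red, green, blue; 400x640 float32, m along the optical axis (not along the pixel's ray), 0 where there is no reading.
- r.calibration(name): a dict with "fovy" (degrees; the focal length in pixels is half the picture's height over the tangent of half this angle, whatever the lens; pixels are square), "cx", "cy" (the principal point, pixels), "R" (3x3) and "t" (3): a world point X has camera coordinates R X + t. Camera axes: x right, y down, z forward; pixel columns grow to the right and rows downward; lengths in m; the calibration is good to about 2 mm. A picture is of the moment at which its call begins. calibration takes no time and is no camera call.
- r.hand_in(): hands the job in; it is judged then, once.
The state is a dict: "time_s": time; "joint_positions": joint angles; "joint_velocities": joint speeds; "effort": joint torques, N m; "tcp_pos": TCP position; "ee_rot": TCP orientation; "ft_force": force on the tool from outside, world axes, zero at the start; "torque": the same for the moment, N m; "opening": opening from 0.0 (shut) to 1.0 (fully open); "grip_force": force on a finger pad.
Only numpy, scipy, OpenCV 4.12 (cv2) and the standard library are available. Lean on these libraries where they do the work, as an engineer would, in place of code of your own. Each camera call takes 0.05 s, during which the arm holds its last target. There are 200 camera calls.

## Working session

There is one attempt and no reset: what is moved stays moved. The work goes in short steps, Python scripts to look and compute and a shell command to move; the robot and the scene stay as the last step left them, time stands still between calls to the robot, and variables do not carry over. Pictures are saved under pics/ and viewed, at most 14 in all, crops included, and the job is handed in when it is done.

```bash
ls; mkdir -p pics; python3 - <<'E'
from bench import r
import cv2,numpy as np
for n in("top","side"):
    p,d=r.capture(n); cv2.imwrite(f"pics/{n}0.png",p[:,:,::-1]); np.savez(f"{n}0.npz",p=p,d=d)
    print(n,r.calibration(n))
o=r.get_obs(); print(o['time_s'],o['tcp_pos'],o['ee_rot'],o['opening'])
E
```

```text
pics
top {'fovy': 44.14117917437285, 'cx': 319.85564254622074, 'cy': 204.46147361633928, 'R': array([[-0.02483941, -0.99968339,  0.00401664],
       [-0.98607146,  0.02383982, -0.16460479],
       [ 0.16445692, -0.00804938, -0.98635142]]), 't': array([0.00461207, 0.54465554, 1.35770394])}
side {'fovy': 45.008420430913375, 'cx': 306.13071702510723, 'cy': 198.8693605302249, 'R': array([[-0.99138897, -0.13041928, -0.01177769],
       [-0.07834987,  0.66282829, -0.74466097],
       [ 0.10492474, -0.73732589, -0.66733899]]), 't': array([0.53897646, 0.07227664, 1.31813274])}
0.1 [0.25469621 0.59742657 0.19094755] [-6.28580124e-01 -3.07789283e+00  2.44575368e-03] 1.0004583829655034
```

View pics/top0.png

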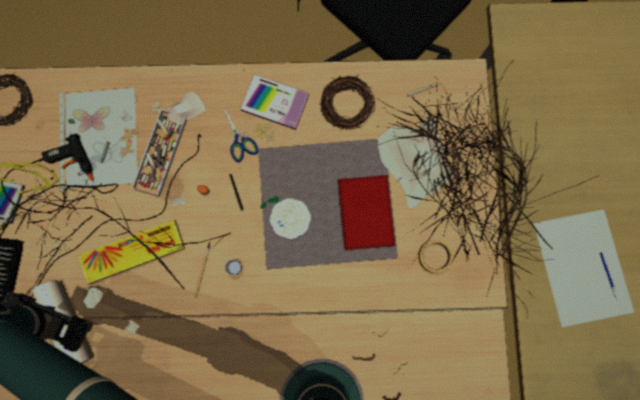

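View pics/side0.png

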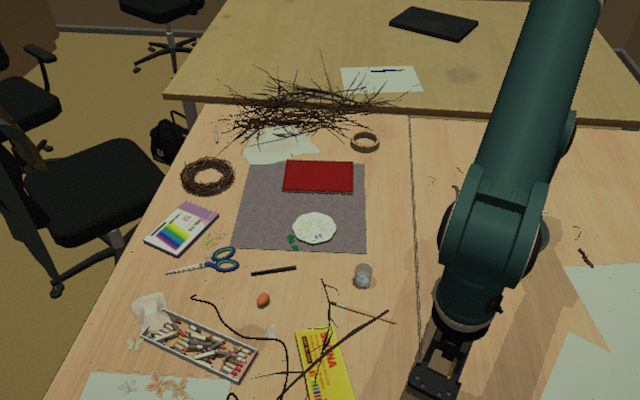

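Top view: the notebook is at (367,213), the palette at (290,218), the pen at (236,192), the egg at (203,189), the cup at (234,268) and the tape at (436,255). In the top view the brush is probably the thin line near (203,268). I'll zoom in to check it.

```bash
python3 - <<'E'
import cv2,numpy as np
a=cv2.imread("pics/top0.png")[160:310,170:330]; b=cv2.imread("pics/side0.png")[220:370,230:420]
cv2.imwrite("pics/c0.png",np.hstack([cv2.resize(a,None,fx=2.3,fy=4*.575,interpolation=3),cv2.resize(b,None,fx=2.2,fy=2.3,interpolation=3)]))
E
```

```text
(no output)
```

View pics/c0.png

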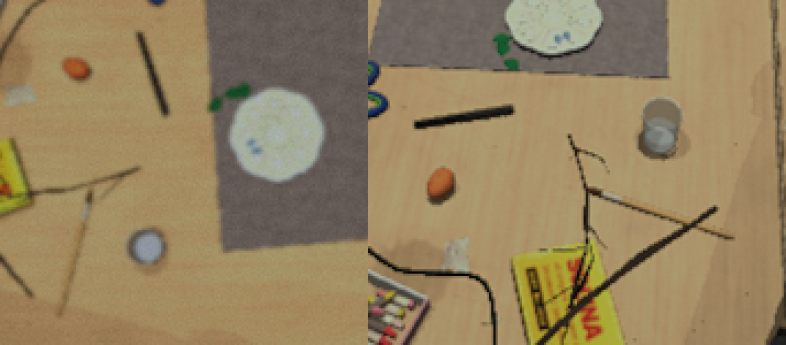

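The brush lies with its bristles at top-view (209,243) and its handle end at (196,296), so the bristles already point away from the robot. A dark twig ends near the handle, so I'll measure its height with everything else.

```bash
cat > h.py <<'E'
import cv2,numpy as np
from bench import r
def K(n):
    c=r.calibration(n); return 200/np.tan(np.radians(c['fovy']/2)),c['cx'],c['cy'],np.array(c['R']),np.array(c['t'])
def ray(n,uv,z):
    f,cx,cy,R,t=K(n); uv=np.atleast_2d(uv).astype(float)
    d=np.c_[(uv-[cx,cy])/f,np.ones(len(uv))]@R; o=-R.T@t
    return o+d*((z-o[2])/d[:,2])[:,None]
def dep(n,uv,D):
    f,cx,cy,R,t=K(n); u,v=uv; z=D[v,u]
    return (np.array([(u-cx)/f,(v-cy)/f,1])*z-t)@R
def proj(n,X):
    f,cx,cy,R,t=K(n); c=np.atleast_2d(X)@R.T+t; return c[:,:2]/c[:,2:]*f+[cx,cy]
def blob(m,box):
    x0,y0,x1,y1=box; k=np.zeros_like(m); k[y0:y1,x0:x1]=m[y0:y1,x0:x1]
    c,_=cv2.findContours(k,cv2.RETR_EXTERNAL,cv2.CHAIN_APPROX_NONE); return max(c,key=cv2.contourArea)[:,0,:]
def masks(p):
    h=cv2.cvtColor(p,cv2.COLOR_RGB2HSV); i=lambda a,b:cv2.inRange(h,a,b)
    return dict(red=i((0,170,60),(5,255,255))|i((172,170,60),(180,255,255)),white=i((0,0,150),(180,45,255)),
      dark=i((0,0,0),(180,255,75)),orange=i((3,160,120),(13,255,255)),grey=i((110,0,60),(180,80,160)))
def ends(n,c,z):
    P=ray(n,c,z)[:,:2]; m=cv2.minAreaRect(P.astype(np.float32)*1000); return m
E
cat > m.py <<'E'
from h import *
np.set_printoptions(precision=4,suppress=True)
T=np.load("top0.npz");S=np.load("side0.npz")
for n,I,B in(("top",T,dict(nb=(330,165,405,260),pal=(262,190,318,245),pen=(225,165,248,218),egg=(190,178,215,200))),
             ("side",S,dict(nb=(270,150,365,200),pal=(285,205,345,250),pen=(245,260,302,280),egg=(250,285,275,312)))):
    m=masks(I['p'])
    for k,col,z in(("nb","red",.010),("pal","white",.010),("pen","dark",.006),("egg","orange",.013)):
        c=blob(m[col],B[k]); a=ends(n,c,z); print(n,k,np.round(a[0],1),np.round(a[1],1),round(a[2],1))
for n,I,pts in(("top",T,[(209,243),(196,296),(203,269),(183,289),(180,285),(230,234),(220,238),(234,268),(200,241)]),("side",S,[(555-0-10,310)])):
    for q in pts: print(n,q,dep(n,q,I['d']))
# brush ends
print("brush top",ray("top",[(209,242.5),(196,296.3)],.004)[:,:2]); 
s=lambda u,v:(230+(u-368)/2.2,220+v/2.3)
print("brush side",ray("side",[s(586,187),s(733,238)],.004)[:,:2])
print("stick tip side px",s(715,208), dep("side",(387,311),S['d']))
print("proj depth sticks", [dep("side",q,S['d']) for q in [(380,315),(370,323),(350,336),(329,295),(320,281)]])
# cup: rim in top, foot in side
print("cup top rim",ray("top",[(234,267)],.047),"side rim",ray("side",[s(661,103)],.047),"side foot",ray("side",[s(657,143)],0))
E
python3 m.py
```

```text
top nb [ 525.9 -142.3] [206.5 144. ] 4.0
top pal [512.5  78.2] [111.6 111.5] 25.7
top pen [595.9 236.2] [105.6   6.4] 18.2
top egg [602.8 332.7] [21.3 26.3] 0.7
side nb [ 525.9 -144.1] [206.8 144.3] 3.4
side pal [512.2  75.5] [112.8 113.2] 69.9
side pen [595.  237.9] [110.6  12. ] 18.3
side egg [604.9 329.8] [32.7 20.7] 60.6
top (209, 243) [0.446  0.3129 0.0083]
top (196, 296) [0.2967 0.3488 0.0041]
top (203, 269) [0.372  0.3287 0.0099]
top (183, 289) [0.317  0.3683 0.0701]
top (180, 285) [0.3279 0.3762 0.0717]
top (230, 234) [ 0.4715  0.2542 -0.0006]
top (220, 238) [0.4603 0.2826 0.002 ]
top (234, 268) [0.3723 0.2388 0.0197]
top (200, 241) [0.453  0.3403 0.0023]
side (545, 310) [-0.0465  0.2733  0.002 ]
brush top [[0.4478 0.3138]
 [0.2958 0.3488]]
brush side [[0.4483 0.3112]
 [0.2935 0.353 ]]
stick tip side px (387.72727272727275, 310.4347826086956) [0.3198 0.3694 0.0702]
proj depth sticks [array([0.3345, 0.3821, 0.0712]), array([0.3547, 0.4024, 0.0681]), array([0.3943, 0.4366, 0.0649]), array([0.4503, 0.2922, 0.0028]), array([0.4761, 0.2538, 0.0036])]
cup top rim [[0.3739 0.2342 0.047 ]] side rim [[0.3751 0.2268 0.047 ]] side foot [[0.3757 0.2423 0.    ]]
```

```bash
cat > plan.py <<'E'
import sys
from h import *
from scipy.spatial.transform import Rotation as Ro
# plan.py x y z yaw(deg of tool y, mod 180)  -> shift in tool axes (units of 4cm), turn about tool z (units 4 deg)
o=r.get_obs(); p=np.array(o['tcp_pos']); R=Ro.from_rotvec(o['ee_rot']).as_matrix()
x,y,z,w=map(float,sys.argv[1:5]); yaw=np.degrees(np.arctan2(R[1,1],R[0,1]))
dy=(w-yaw+90)%180-90
R2=(Ro.from_euler('z',dy,degrees=True).as_matrix()@R)
d=(np.array([x,y,z])-p)
print("t",round(o['time_s'],2),"p",p.round(4),"yaw",round(yaw,1),"tilt",R[:,2].round(3),"f",np.round(o['ft_force'],1),"open",round(o['opening'],3),"grip",round(o['grip_force'],1),"j7",round(o['joint_positions'][6],2))
print("xyz units before turn",(R.T@d/.04).round(2),"after turn",(R2.T@d/.04).round(2),"turn tool z units",round(-dy/4,2))
E
python3 - <<'E'
from h import *
for n,b in(("top",(190,178,215,200)),("side",(250,285,275,312))):
    p=np.load(n+"0.npz")['p']; c=blob(masks(p)['orange'],b); P=ray(n,c,.013)[:,:2]*1000
    print(n,np.round(c.mean(0),1),P.min(0),P.max(0)); (q,s,a)=cv2.fitEllipse(P.astype(np.float32)); print(q,s,a)
E
python3 plan.py .604 .331 .10 0
```

```text
top [202.3 188.9] [592.17662753 319.5192762 ] [613.31251309 346.00538908]
(603.9517822265625, 333.02587890625) (20.13445472717285, 29.20420265197754) 164.88629150390625
side [262.  298.7] [591.8473361  312.80455642] [615.21674707 345.3567023 ]
(604.0760498046875, 328.88671875) (20.121017456054688, 32.775489807128906) 157.15184020996094
t 0.1 p [0.2547 0.5974 0.1909] yaw 66.9 tilt [-0.    -0.001 -1.   ] f [ 0.2 -0.  -1.1] open 1.0 grip 0.0 j7 -0.06
xyz units before turn [-10.64  -2.7    2.28] after turn [-6.66  8.74  2.26] turn tool z units 16.73
```

```bash

python3 -m jog '{"grip":[0.7,0.7,0.7,0.7,0.7,0.7],"xyz":[[-0.89,-0.225,0],[-0.89,-0.225,0],[-0.89,-0.225,0],[-0.89,-0.225,0],[-0.89,-0.225,0],[-0.89,-0.225,0]],"angular":[[0,0,0],[0,0,0],[0,0,0],[0,0,0],[0,0,0],[0,0,0]]}' 10
python3 -m jog '{"grip":[0.7,0.7,0.7,0.7,0.7,0.7],"xyz":[[-0.89,-0.225,0],[-0.89,-0.225,0],[-0.89,-0.225,0],[-0.89,-0.225,0],[-0.89,-0.225,0],[-0.89,-0.225,0]],"angular":[[0,0,0],[0,0,0],[0,0,0],[0,0,0],[0,0,0],[0,0,0]]}'
python3 -m jog '{"grip":[0.7,0.7,0.7,0.7,0.7,0.7,0.7,0.7,0.7,0.7],"xyz":[[0,0,0.1],[0,0,0.1],[0,0,0.1],[0,0,0.1],[0,0,0.1],[0,0,0.1],[0,0,0.1],[0,0,0.1],[0,0,0.1],[0,0,0.1]],"angular":[[0,0,1],[0,0,1],[0,0,1],[0,0,1],[0,0,1],[0,0,1],[0,0,1],[0,0,1],[0,0,1],[0,0,1]]}'
python3 -m jog '{"grip":[0.7,0.7,0.7,0.7,0.7,0.7,0.7,0.7,0.7,0.7],"xyz":[[0,0,0.1],[0,0,0.1],[0,0,0.1],[0,0,0.1],[0,0,0.1],[0,0,0.1],[0,0,0.1],[0,0,0.1],[0,0,0.1],[0,0,0.1]],"angular":[[0,0,1],[0,0,1],[0,0,1],[0,0,1],[0,0,1],[0,0,1],[0,0,1],[0,0,1],[0,0,1],[0,0,1]]}'
python3 plan.py .604 .331 .004 161
```

```text
time_s: 0.7
tcp_pos: [0.4311, 0.4633, 0.1914]
ee_rot: [-0.628, -3.078, 0.001]
ft_force: [1.2, 0.4, 0.1]
opening: 0.699
grip_force: 0.0
time_s: 1.3
tcp_pos: [0.6063, 0.33, 0.1913]
ee_rot: [-0.628, -3.077, 0.001]
ft_force: [0.5, 0.2, -0.6]
opening: 0.7
grip_force: 0.0
time_s: 2.3
tcp_pos: [0.6051, 0.331, 0.151]
ee_rot: [-1.647, -2.675, 0.002]
ft_force: [0.0, 0.1, 1.2]
opening: 0.697
grip_force: 0.0
time_s: 3.3
tcp_pos: [0.6051, 0.331, 0.1111]
ee_rot: [-2.463, -1.95, 0.002]
ft_force: [-1.4, -0.1, 0.2]
opening: 0.698
grip_force: 0.0
t 3.3 p [0.6051 0.331  0.1111] yaw -13.2 tilt [-0.001 -0.001 -1.   ] f [-1.4 -0.1  0.2] open 0.698 grip 0.0 j7 -0.56
xyz units before turn [-0.   -0.03  2.68] after turn [-0.01 -0.02  2.68] turn tool z units 1.44
```

```bash

python3 -m jog '{"grip":[0.7,0.7,0.7,0.7,0.7,0.7,0.7,0.7],"xyz":[[0,-0.02,0.45],[0,0,0.45],[0,0,0.45],[0,0,0.45],[0,0,0.45],[0,0,0.3],[0,0,0.13],[0,0,0]],"angular":[[0,0,0.5],[0,0,0.5],[0,0,0.4],[0,0,0],[0,0,0],[0,0,0],[0,0,0],[0,0,0]]}'
python3 -m jog '{"grip":[0.1,0.1,0.1,0.1,0.1,0.1,0.1,0.1],"xyz":[[0,0,0],[0,0,0],[0,0,0],[0,0,0],[0,0,0],[0,0,0],[0,0,0],[0,0,0]],"angular":[[0,0,0],[0,0,0],[0,0,0],[0,0,0],[0,0,0],[0,0,0],[0,0,0],[0,0,0]]}' 5
python3 -m jog '{"grip":[0.1,0.1,0.1,0.1,0.1],"xyz":[[0,0,-0.4],[0,0,-0.5],[0,0,-0.5],[0,0,-0.5],[0,0,-0.5]],"angular":[[0,0,0],[0,0,0],[0,0,0],[0,0,0],[0,0,0]]}'
python3 plan.py .512 .0765 .10 -19
```

```text
time_s: 4.1
tcp_pos: [0.6045, 0.331, 0.0037]
ee_rot: [2.553, 1.831, -0.002]
ft_force: [-0.5, 0.8, 0.6]
opening: 0.697
grip_force: 0.0
time_s: 4.9
tcp_pos: [0.6047, 0.3313, 0.0046]
ee_rot: [2.553, 1.831, 0.0]
ft_force: [0.1, -1.0, -1.0]
opening: 0.102
grip_force: 0.0
time_s: 5.4
tcp_pos: [0.605, 0.3314, 0.1028]
ee_rot: [2.553, 1.831, 0.002]
ft_force: [0.8, -0.4, 0.5]
opening: 0.1
grip_force: 0.0
t 5.4 p [0.605  0.3314 0.1028] yaw -18.7 tilt [ 0.001  0.001 -1.   ] f [ 0.8 -0.4  0.5] open 0.1 grip 0.0 j7 -0.64
xyz units before turn [-6.78 -0.16  0.06] after turn [-6.78 -0.12  0.06] turn tool z units 0.08
```

The gripper closed to 0.10 without meeting the egg, so I'll look.

```bash
python3 - <<'E'
from h import *
o=[]
for n,b,B in(("top",(170,150,250,210),(180,170,222,210)),("side",(225,250,305,310),None)):
    p,d=r.capture(n); np.savez(n+"1.npz",p=p,d=d)
    o.append(cv2.resize(p[b[1]:b[3],b[0]:b[2],::-1],None,fx=4.8,fy=4.8,interpolation=3))
cv2.imwrite("pics/e1.png",np.hstack(o))
E
```

```text
(no output)
```

View pics/e1.png

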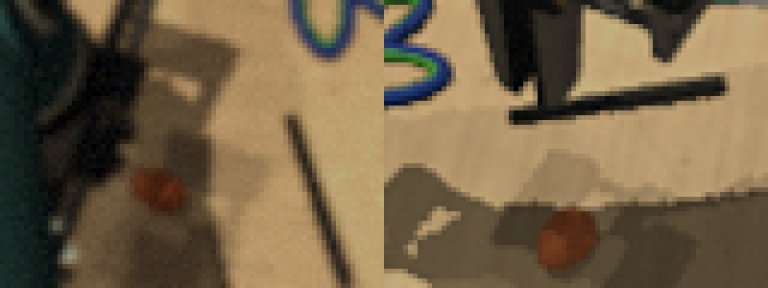

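The egg is still about where it was: top (203,189), side (263,300). I'll check where the TCP projects against where the fingers appear.

```bash
python3 - <<'E'
from h import *
o=[]; t=np.array(r.get_obs()['tcp_pos'])
for n,c,B in(("top",(190,180),(180,170,222,210)),("side",(265,270),(240,280,290,320))):
    p=np.load(n+"1.npz")['p'].copy(); D=np.load(n+"1.npz")['d']; q=proj(n,t)[0]; e=proj(n,[.604,.331,.013])[0]
    h=cv2.cvtColor(p,cv2.COLOR_RGB2HSV); c2=blob(cv2.inRange(h,(0,150,60),(13,255,200)),B); (qq,s,a)=cv2.fitEllipse(ray(n,c2,.013)[:,:2].astype(np.float32)*1000)
    print(n,"tcp px",q,"egg px pred",e,"egg now",qq,s,a,len(c2))
    x,y=c[0]-60,c[1]-70; w=cv2.resize(p[y:y+120,x:x+120,::-1],None,fx=3.3,fy=3.3)
    for k,col in((q,(0,255,0)),(e,(255,0,0))): cv2.circle(w,tuple(np.int32((k-[x,y])*3.3)),4,col,1)
    o.append(w)
cv2.imwrite("pics/e2.png",np.hstack(o))
E
```

```text
top tcp px [194.93095023 181.35703633] egg px pred [203.09279504 189.00168354] egg now (604.6307373046875, 332.49053955078125) (21.79176902770996, 33.2708854675293) 155.79998779296875 27
side tcp px [257.51841055 274.35924236] egg px pred [262.01911671 299.22985287] egg now (603.1057739257812, 330.98248291015625) (25.1981143951416, 34.86027908325195) 168.48953247070312 33
```

View pics/e2.png

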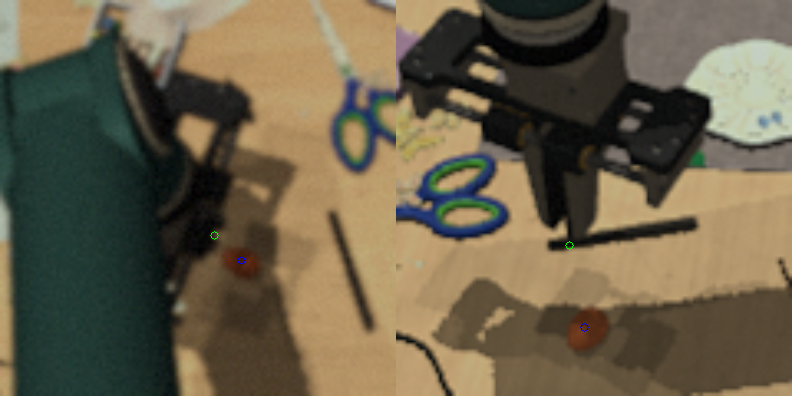

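```bash

python3 -m jog '{"grip":[0.6,0.6,0.6,0.6,0.6,0.6,0.6,0.6],"xyz":[[0,0,0],[0,0,0],[0,0,0.5],[0,0,0.5],[0,0,0.5],[0,0,0.5],[0,0,0.4],[0,0,0.13]],"angular":[[0,0,0],[0,0,0],[0,0,0],[0,0,0],[0,0,0],[0,0,0],[0,0,0],[0,0,0]]}' 10
python3 -m jog '{"grip":[0.35,0.35,0.35,0.35],"xyz":[[0,0,0],[0,0,0],[0,0,0],[0,0,0]],"angular":[[0,0,0],[0,0,0],[0,0,0],[0,0,0]]}' 10
python3 -m jog '{"grip":[0.26,0.26,0.26],"xyz":[[0,0,0],[0,0,0],[0,0,0]],"angular":[[0,0,0],[0,0,0],[0,0,0]]}' 10
python3 - <<'E'
from h import *
p,d=r.capture("side"); cv2.imwrite("pics/e3.png",cv2.resize(p[230:330,200:320,::-1],None,fx=5,fy=5,interpolation=3))
E
```

```text
time_s: 6.3
tcp_pos: [0.6029, 0.3303, -0.0036]
ee_rot: [-2.552, -1.831, 0.007]
ft_force: [0.3, -0.3, 0.6]
opening: 0.598
grip_force: 0.0
time_s: 6.7
tcp_pos: [0.6053, 0.3317, 0.0004]
ee_rot: [2.552, 1.831, 0.003]
ft_force: [-1.0, -0.1, -0.6]
opening: 0.35
grip_force: 0.0
time_s: 7.0
tcp_pos: [0.6047, 0.3314, -0.0004]
ee_rot: [-2.552, -1.831, -0.0]
ft_force: [0.2, 0.7, -0.5]
opening: 0.262
grip_force: 0.0
```

View pics/e3.png

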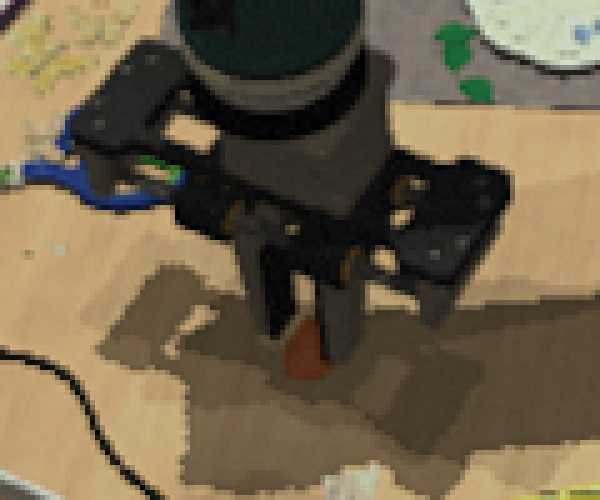

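Side view: the egg, crop (308,350), is between the fingertips at (270,335) and (345,365), with no contact force yet. I'll close gradually.

```bash

python3 -m jog '{"grip":[0.22,0.22],"xyz":[[0,0,0],[0,0,0]],"angular":[[0,0,0],[0,0,0]]}' 10
python3 -m jog '{"grip":[0.18,0.18],"xyz":[[0,0,0],[0,0,0]],"angular":[[0,0,0],[0,0,0]]}' 10
python3 - <<'E'
from h import *
p,d=r.capture("side"); cv2.imwrite("pics/e4.png",cv2.resize(p[270:325,230:300,::-1],None,fx=8,fy=8,interpolation=3))
q=proj("side",r.get_obs()['tcp_pos'])[0]; print(q,(q-[230,270])*8)
E
```

```text
time_s: 7.25
tcp_pos: [0.6047, 0.3313, -0.0006]
ee_rot: [2.553, 1.831, -0.0]
ft_force: [-0.8, 0.3, -0.2]
opening: 0.218
grip_force: 0.1
time_s: 7.45
tcp_pos: [0.6047, 0.3313, -0.0007]
ee_rot: [2.553, 1.831, -0.0]
ft_force: [-0.4, 0.2, -0.2]
opening: 0.191
grip_force: 10.0
[262.12812428 302.80974431] [257.02499422 262.47795446]
```

View pics/e4.png

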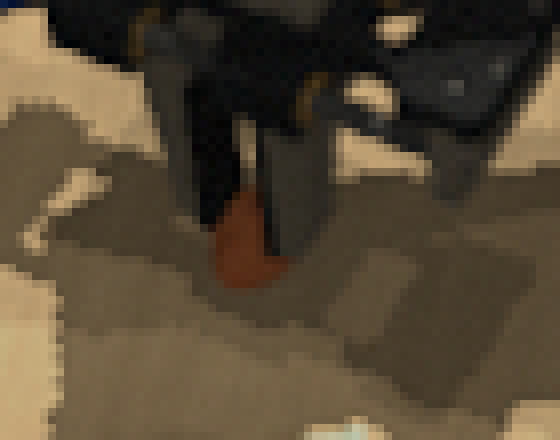

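```bash

python3 -m jog '{"grip":[0.15,0.15,0.15,0.15],"xyz":[[0,0,0],[0,0,-0.1],[0,0,-0.2],[0,0,0]],"angular":[[0,0,0],[0,0,0],[0,0,0],[0,0,0]]}' 8
python3 - <<'E'
from h import *
p,d=r.capture("side"); cv2.imwrite("pics/e5.png",cv2.resize(p[270:325,230:300,::-1],None,fx=8,fy=8,interpolation=3))
o=r.get_obs();print(o['opening'],o['grip_force'],o['tcp_pos'])
E
```

```text
time_s: 7.9
tcp_pos: [0.6058, 0.3318, 0.013]
ee_rot: [2.552, 1.831, 0.004]
ft_force: [0.2, -0.2, 0.7]
opening: 0.189
grip_force: 8.0
0.1904084198887468 7.999123781919479 [0.60541539 0.33169859 0.01248617]
```

View pics/e5.png

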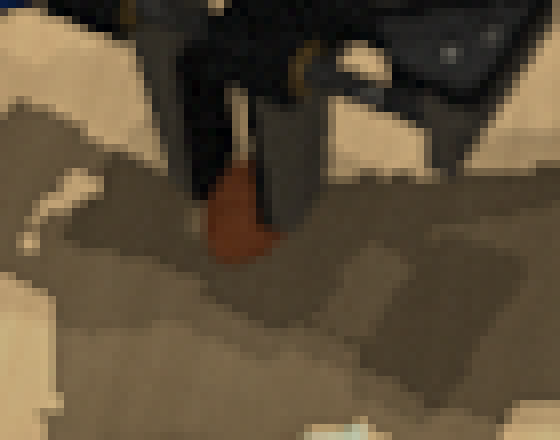

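The egg is held and lifts with the fingers. I'll raise it and carry it to the palette.

```bash

python3 -m jog '{"grip":[0.15,0.15,0.15,0.15,0.15,0.15],"xyz":[[0,0,-0.3],[0,0,-0.4],[0,0,-0.4],[0,0,-0.4],[0,0,-0.2],[0,0,0]],"angular":[[0,0,0],[0,0,0],[0,0,0],[0,0,0],[0,0,0],[0,0,0]]}'
python3 plan.py .512 .0765 .06 -19
```

```text
time_s: 8.55
tcp_pos: [0.6058, 0.3319, 0.0816]
ee_rot: [2.552, 1.832, 0.005]
ft_force: [-0.0, -0.5, 0.1]
opening: 0.195
grip_force: 8.0
t 8.55 p [0.6058 0.3319 0.0816] yaw -18.7 tilt [ 0.003  0.002 -1.   ] f [-0.  -0.5  0.1] open 0.195 grip 8.0 j7 -0.63
xyz units before turn [-6.8  -0.18  0.52] after turn [-6.8  -0.14  0.52] turn tool z units 0.08
```

```bash

python3 -m jog '{"grip":[0.15,0.15,0.15,0.15,0.15,0.15,0.15,0.15,0.15,0.15],"xyz":[[-0.4,-0.02,0],[-0.7,-0.02,0],[-0.8,-0.02,0],[-0.8,-0.02,0],[-0.8,-0.02,0],[-0.8,-0.02,0],[-0.8,-0.02,0],[-0.8,-0.02,0],[-0.6,-0.02,0],[-0.3,0,0]],"angular":[[0,0,0],[0,0,0],[0,0,0],[0,0,0],[0,0,0],[0,0,0],[0,0,0],[0,0,0],[0,0,0],[0,0,0]]}'
python3 -m jog '{"grip":[0.15,0.15,0.15,0.15],"xyz":[[0,0,0.25],[0,0,0.25],[0,0,0],[0,0,0]],"angular":[[0,0,0],[0,0,0],[0,0,0],[0,0,0]]}'
python3 - <<'E'
from h import *
o=[]
for n,b in(("top",(250,160,350,260)),("side",(265,180,365,280))):
    p,d=r.capture(n); np.savez(n+"2.npz",p=p,d=d)
    o.append(cv2.resize(p[b[1]:b[3],b[0]:b[2],::-1],None,fx=4,fy=4,interpolation=3))
cv2.imwrite("pics/e6.png",np.hstack(o))
E
python3 plan.py .512 .0765 .006 -19
```

```text
time_s: 9.55
tcp_pos: [0.5095, 0.0737, 0.0791]
ee_rot: [-2.555, -1.828, 0.002]
ft_force: [1.0, 0.6, -0.3]
opening: 0.197
grip_force: 8.0
time_s: 9.95
tcp_pos: [0.5106, 0.077, 0.0586]
ee_rot: [-2.551, -1.833, 0.002]
ft_force: [0.0, 1.1, -1.0]
opening: 0.191
grip_force: 8.0
t 10.05 p [0.511  0.0766 0.0592] yaw -18.6 tilt [-0. -0. -1.] f [1.4 0.8 0.5] open 0.192 grip 8.0 j7 -0.26
xyz units before turn [0.   0.02 1.33] after turn [0.   0.02 1.33] turn tool z units 0.1
```

View pics/e6.png

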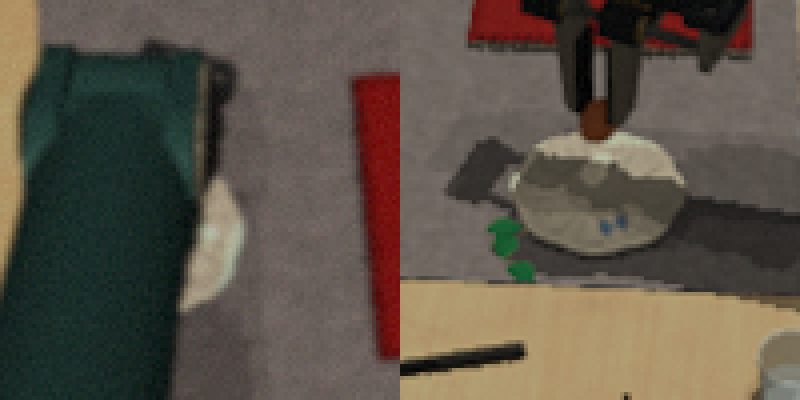

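The egg is still held above the palette. Now I'll lower it, release and retreat.

```bash

python3 -m jog '{"grip":[0.15,0.15,0.15,0.15,0.15,0.15,0.15],"xyz":[[0,0.02,0.3],[0,0,0.3],[0,0,0.3],[0,0,0.2],[0,0,0.15],[0,0,0.07],[0,0,0]],"angular":[[0,0,0],[0,0,0],[0,0,0],[0,0,0],[0,0,0],[0,0,0],[0,0,0]]}'
python3 -m jog '{"grip":[0.2,0.23,0.26,0.3,0.34,0.36,0.36],"xyz":[[0,0,0],[0,0,0],[0,0,0],[0,0,0],[0,0,0],[0,0,0],[0,0,0]],"angular":[[0,0,0],[0,0,0],[0,0,0],[0,0,0],[0,0,0],[0,0,0],[0,0,0]]}'
python3 -m jog '{"grip":[0.36,0.36,0.36,0.36,0.36,0.36,0.36],"xyz":[[0,0,-0.2],[0,0,-0.5],[0,0,-0.5],[0,0,-0.5],[0,0,-0.5],[0,0,-0.3],[0,0,0]],"angular":[[0,0,0],[0,0,0],[0,0,0],[0,0,0],[0,0,0],[0,0,0],[0,0,0]]}'
python3 plan.py .5955 .237 .10 108.2
```

```text
time_s: 10.75
tcp_pos: [0.5114, 0.0756, 0.0062]
ee_rot: [-2.553, -1.831, 0.001]
ft_force: [-0.8, -0.2, -0.3]
opening: 0.194
grip_force: 8.0
time_s: 11.45
tcp_pos: [0.5115, 0.0757, 0.0066]
ee_rot: [2.552, 1.831, 0.0]
ft_force: [-0.7, -0.0, -0.4]
opening: 0.361
grip_force: 0.0
time_s: 12.15
tcp_pos: [0.5127, 0.076, 0.1083]
ee_rot: [2.552, 1.831, 0.005]
ft_force: [0.5, 0.3, -0.7]
opening: 0.362
grip_force: 0.0
t 12.15 p [0.5127 0.076  0.1083] yaw -18.7 tilt [ 0.003  0.001 -1.   ] f [ 0.5  0.3 -0.7] open 0.362 grip 0.0 j7 -0.31
xyz units before turn [4.48 0.67 0.22] after turn [ 3.22 -3.18  0.21] turn tool z units 13.28
```

```bash

python3 -m jog '{"grip":[0.4,0.4,0.4,0.4,0.4,0.4,0.4],"xyz":[[0.6,0.1,0],[0.7,0.1,0],[0.7,0.1,0],[0.7,0.1,0],[0.7,0.1,0],[0.6,0.1,0],[0.48,0.07,0]],"angular":[[0,0,0],[0,0,0],[0,0,0],[0,0,0],[0,0,0],[0,0,0],[0,0,0]]}'
python3 -m jog '{"grip":[0.4,0.4,0.4,0.4,0.4,0.4,0.4],"xyz":[[0,0,0.15],[0,0,0.15],[0,0,0.15],[0,0,0.15],[0,0,0.15],[0,0,0.15],[0,0,0.15]],"angular":[[0,0,1],[0,0,1],[0,0,1],[0,0,1],[0,0,1],[0,0,1],[0,0,1]]}'
python3 -m jog '{"grip":[0.4,0.4,0.4,0.4,0.4,0.4,0.4,0.4],"xyz":[[0,0,0],[0,0,0],[0,0,0],[0,0,0],[0,0,0],[0,0,0],[0,0,0],[0,0,0]],"angular":[[0,0,1],[0,0,1],[0,0,1],[0,0,1],[0,0,1],[0,0,1],[0,0,0.28],[0,0,0]]}'
python3 plan.py .5955 .237 .000 108.2
python3 - <<'E'
from h import *
for n,b in(("top",(262,190,318,245)),("side",(285,205,345,250))):
    p,d=r.capture(n); h=cv2.cvtColor(p,cv2.COLOR_RGB2HSV); c=blob(cv2.inRange(h,(2,140,60),(16,255,255)),b)
    print(n,len(c),cv2.fitEllipse(ray(n,c,.018)[:,:2].astype(np.float32)*1000))
    np.savez(n+"3.npz",p=p,d=d)
E
```

```text
time_s: 12.85
tcp_pos: [0.594, 0.2383, 0.1051]
ee_rot: [-2.551, -1.833, 0.003]
ft_force: [0.3, -0.8, 0.5]
opening: 0.4
grip_force: 0.0
time_s: 13.55
tcp_pos: [0.5935, 0.2366, 0.063]
ee_rot: [2.921, 1.155, -0.003]
ft_force: [-0.0, 0.1, 1.0]
opening: 0.4
grip_force: 0.0
time_s: 14.35
tcp_pos: [0.5938, 0.2367, 0.0637]
ee_rot: [3.101, 0.498, -0.002]
ft_force: [-1.0, -1.3, -0.4]
opening: 0.402
grip_force: 0.0
t 14.35 p [0.5938 0.2367 0.0637] yaw -71.7 tilt [-0.001 -0.001 -1.   ] f [-1.  -1.3 -0.4] open 0.402 grip 0.0 j7 -1.28
xyz units before turn [0.04 0.   1.59] after turn [0.04 0.   1.59] turn tool z units 0.01
top 23 ((511.31884765625, 76.10784912109375), (19.57881736755371, 27.73410415649414), 159.1909637451172)
side 26 ((511.8518371582031, 74.33345031738281), (21.686511993408203, 37.82556915283203), 175.94178771972656)
```

The egg sits within 2 mm of the palette's centre. Next is the pen.

```bash

python3 -m jog '{"grip":[0.4,0.4,0.4,0.4,0.4,0.4,0.4],"xyz":[[0.04,0,0.4],[0,0,0.4],[0,0,0.35],[0,0,0.25],[0,0,0.15],[0,0,0.05],[0,0,0]],"angular":[[0,0,0],[0,0,0],[0,0,0],[0,0,0],[0,0,0],[0,0,0],[0,0,0]]}' 10
python3 -m jog '{"grip":[0.3,0.2,0.1,0.02,0.02,0.02,0.02,0.02],"xyz":[[0,0,0],[0,0,0],[0,0,0],[0,0,0],[0,0,0],[0,0,0],[0,0,0],[0,0,0]],"angular":[[0,0,0],[0,0,0],[0,0,0],[0,0,0],[0,0,0],[0,0,0],[0,0,0],[0,0,0]]}' 10
python3 plan.py .526 -.143 .10 93.6
```

```text
time_s: 15.15
tcp_pos: [0.596, 0.2373, 0.0005]
ee_rot: [3.102, 0.497, 0.0]
ft_force: [0.1, 0.1, -0.7]
opening: 0.401
grip_force: 0.0
time_s: 15.95
tcp_pos: [0.5958, 0.2374, 0.0006]
ee_rot: [3.102, 0.497, -0.0]
ft_force: [-0.6, -0.1, -0.3]
opening: 0.019
grip_force: 0.0
t 15.95 p [0.5958 0.2374 0.0006] yaw -71.8 tilt [-0. -0. -1.] f [-0.6 -0.1 -0.3] open 0.019 grip 0.0 j7 -1.23
xyz units before turn [-4.63  8.49 -2.49] after turn [-2.34  9.38 -2.49] turn tool z units 3.65
```

It closed on nothing, as the first egg attempt did, so the fingertips must really be higher than the reported TCP. I'll open and step down gently, watching the force.

```bash

python3 -m jog '{"grip":[0.3,0.3,0.3,0.3,0.3],"xyz":[[0,0,0],[0,0,0],[0,0,0],[0,0,0.05],[0,0,0.05]],"angular":[[0,0,0],[0,0,0],[0,0,0],[0,0,0],[0,0,0]]}' 10
python3 -m jog '{"grip":[0.3,0.3],"xyz":[[0,0,0.05],[0,0,0]],"angular":[[0,0,0],[0,0,0]]}' 10
python3 -m jog '{"grip":[0.3,0.3],"xyz":[[0,0,0.05],[0,0,0]],"angular":[[0,0,0],[0,0,0]]}' 10
python3 - <<'E'
from h import *
p,d=r.capture("side"); cv2.imwrite("pics/f1.png",cv2.resize(p[235:300,230:315,::-1],None,fx=8,fy=8,interpolation=3))
q=proj("side",r.get_obs()['tcp_pos'])[0]; print(q,(q-[230,235])*8)
E
```

```text
time_s: 16.45
tcp_pos: [0.5958, 0.2374, -0.0035]
ee_rot: [-3.102, -0.497, -0.0]
ft_force: [0.8, -0.3, 1.4]
opening: 0.303
grip_force: 0.0
time_s: 16.65
tcp_pos: [0.5956, 0.2372, -0.0058]
ee_rot: [3.102, 0.497, -0.001]
ft_force: [-0.5, -0.5, 0.2]
opening: 0.298
grip_force: 0.0
time_s: 16.85
tcp_pos: [0.5957, 0.2373, -0.0077]
ee_rot: [3.102, 0.497, -0.001]
ft_force: [0.8, -0.2, 0.6]
opening: 0.302
grip_force: 0.0
[273.23561626 274.03568879] [345.8849301 312.2855103]
```

View pics/f1.png

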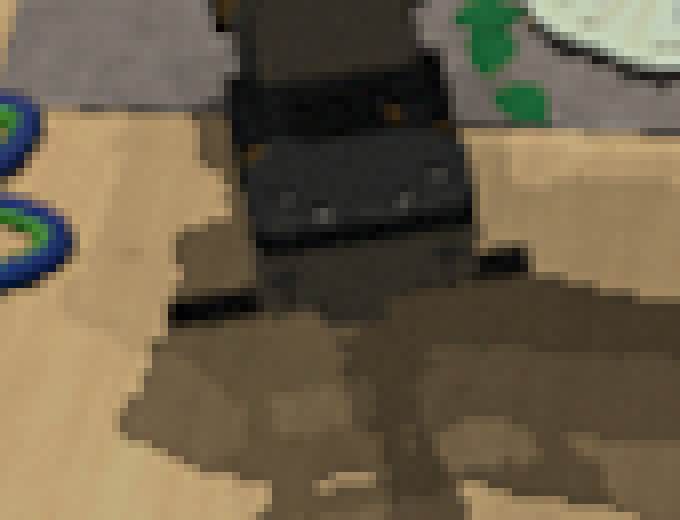

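At a reported z of −8 mm there is still no contact, and the pen is unmoved at crop (170–525, 260–310). I'll keep probing downward.

```bash

python3 -m jog '{"grip":[0.3,0.3],"xyz":[[0,0,0.05],[0,0,0]],"angular":[[0,0,0],[0,0,0]]}' 10
python3 -m jog '{"grip":[0.3,0.3],"xyz":[[0,0,0.04],[0,0,0]],"angular":[[0,0,0],[0,0,0]]}' 10
python3 -m jog '{"grip":[0.2,0.1,0.05,0.02,0.02],"xyz":[[0,0,0],[0,0,0],[0,0,0],[0,0,0],[0,0,0]],"angular":[[0,0,0],[0,0,0],[0,0,0],[0,0,0],[0,0,0]]}' 10
```

```text
time_s: 17.1
tcp_pos: [0.5957, 0.2373, -0.0096]
ee_rot: [3.102, 0.497, -0.0]
ft_force: [-0.7, 0.2, 0.0]
opening: 0.298
grip_force: 0.0
time_s: 17.3
tcp_pos: [0.5957, 0.2373, -0.0112]
ee_rot: [3.102, 0.497, -0.0]
ft_force: [0.0, 0.6, -0.5]
opening: 0.301
grip_force: 0.0
time_s: 17.8
tcp_pos: [0.5959, 0.2374, -0.0109]
ee_rot: [-3.102, -0.497, -0.0]
ft_force: [0.4, -0.1, -0.2]
opening: 0.025
grip_force: 0.0
```

```bash

python3 -m jog '{"grip":[0.3,0.3,0.3,0.3,0.3],"xyz":[[0,0,0],[0,0,0],[0,0,0],[0,0,0.07],[0,0,0]],"angular":[[0,0,0],[0,0,0],[0,0,0],[0,0,0],[0,0,0]]}' 10
python3 -m jog '{"grip":[0.3,0.3],"xyz":[[0,0,0.05],[0,0,0]],"angular":[[0,0,0],[0,0,0]]}' 10
python3 -m jog '{"grip":[0.2,0.1,0.05,0.02,0.02],"xyz":[[0,0,0],[0,0,0],[0,0,0],[0,0,0],[0,0,0]],"angular":[[0,0,0],[0,0,0],[0,0,0],[0,0,0],[0,0,0]]}' 10
```

```text
time_s: 18.3
tcp_pos: [0.5955, 0.2373, -0.0142]
ee_rot: [3.102, 0.497, -0.001]
ft_force: [0.1, -0.6, -0.3]
opening: 0.298
grip_force: 0.0
time_s: 18.5
tcp_pos: [0.5956, 0.2373, -0.0161]
ee_rot: [3.102, 0.497, -0.001]
ft_force: [0.6, -0.3, 0.7]
opening: 0.299
grip_force: 0.0
time_s: 19.0
tcp_pos: [0.5959, 0.2374, -0.0157]
ee_rot: [-3.102, -0.497, -0.0]
ft_force: [0.3, 0.2, 0.3]
opening: 0.091
grip_force: 10.0
```

The pads now touch the pen above its middle (8.4 mm chord). That puts the tips at about z = 7.7 mm, so the reported TCP reads about 23 mm low. I'll open, go 5 mm lower and grip.

```bash

python3 -m jog '{"grip":[0.3,0.3,0.3,0.3,0.3,0.3],"xyz":[[0,0,0],[0,0,0],[0,0,0.05],[0,0,0.04],[0,0,0.03],[0,0,0]],"angular":[[0,0,0],[0,0,0],[0,0,0],[0,0,0],[0,0,0],[0,0,0]]}' 10
python3 -m jog '{"grip":[0.2,0.1,0.05,0.02,0.02],"xyz":[[0,0,0],[0,0,0],[0,0,0],[0,0,0],[0,0,0]],"angular":[[0,0,0],[0,0,0],[0,0,0],[0,0,0],[0,0,0]]}' 10
```

```text
time_s: 19.6
tcp_pos: [0.5956, 0.2373, -0.0209]
ee_rot: [3.102, 0.497, -0.001]
ft_force: [0.9, -0.0, 0.3]
opening: 0.303
grip_force: 0.0
time_s: 20.1
tcp_pos: [0.5959, 0.2374, -0.0205]
ee_rot: [-3.102, -0.497, -0.0]
ft_force: [0.1, 0.8, 0.5]
opening: 0.088
grip_force: 10.0
```

```bash

python3 -m jog '{"grip":[0.02,0.02,0.02,0.02,0.02,0.02,0.02],"xyz":[[0,0,-0.2],[0,0,-0.4],[0,0,-0.4],[0,0,-0.4],[0,0,-0.4],[0,0,-0.2],[0,0,0]],"angular":[[0,0,0],[0,0,0],[0,0,0],[0,0,0],[0,0,0],[0,0,0],[0,0,0]]}'
python3 plan.py .526 -.143 .06 93.6
python3 - <<'E'
from h import *
p,d=r.capture("side"); cv2.imwrite("pics/f2.png",cv2.resize(p[200:300,210:330,::-1],None,fx=5,fy=5,interpolation=3))
E
```

```text
time_s: 20.8
tcp_pos: [0.5968, 0.2379, 0.0613]
ee_rot: [-3.101, -0.497, -0.004]
ft_force: [1.0, 0.1, -1.4]
opening: 0.09
grip_force: 10.0
t 20.8 p [0.5968 0.2379 0.0613] yaw -71.8 tilt [ 0.003  0.002 -1.   ] f [ 1.   0.1 -1.4] open 0.09 grip 10.0 j7 -1.27
xyz units before turn [-4.66  8.49  0.01] after turn [-2.36  9.39  0.02] turn tool z units 3.65
```

View pics/f2.png

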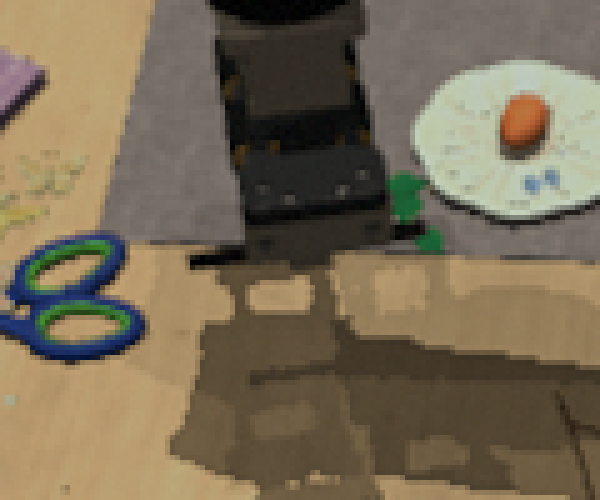

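The pen is held; it shows at crop (190–420, 230–265), raised above its shadow, and the egg is centred on the palette. I'll turn and carry it to the notebook.

```bash

python3 -m jog '{"grip":[0.02,0.02,0.02,0.02,0.02],"xyz":[[0,0,0],[0,0,0],[0,0,0],[0,0,0],[0,0,0]],"angular":[[0,0,0.8],[0,0,0.95],[0,0,0.95],[0,0,0.95],[0,0,0]]}'
python3 -m jog '{"grip":[0.02,0.02,0.02,0.02,0.02,0.02,0.02],"xyz":[[-0.1,0.4,0],[-0.2,0.78,0],[-0.2,0.78,0],[-0.2,0.78,0],[-0.2,0.78,0],[-0.2,0.78,0],[-0.2,0.78,0]],"angular":[[0,0,0],[0,0,0],[0,0,0],[0,0,0],[0,0,0],[0,0,0],[0,0,0]]}'
python3 -m jog '{"grip":[0.02,0.02,0.02,0.02,0.02,0.02,0.02],"xyz":[[-0.2,0.78,0],[-0.2,0.78,0],[-0.2,0.78,0],[-0.2,0.78,0],[-0.2,0.78,0],[-0.1,0.4,0],[0,0,0]],"angular":[[0,0,0],[0,0,0],[0,0,0],[0,0,0],[0,0,0],[0,0,0],[0,0,0]]}'
python3 plan.py .526 -.143 -.009 93.6
```

```text
time_s: 21.35
tcp_pos: [0.5951, 0.2371, 0.0583]
ee_rot: [3.139, 0.098, -0.002]
ft_force: [0.0, 0.8, -0.6]
opening: 0.089
grip_force: 10.0
time_s: 22.05
tcp_pos: [0.5555, 0.0288, 0.0593]
ee_rot: [3.14, 0.099, -0.001]
ft_force: [-0.3, -0.3, -0.6]
opening: 0.089
grip_force: 10.0
time_s: 22.75
tcp_pos: [0.5218, -0.147, 0.0596]
ee_rot: [3.139, 0.09, -0.0]
ft_force: [-0.9, 0.0, -0.4]
opening: 0.093
grip_force: 10.0
t 22.75 p [ 0.5218 -0.147   0.0596] yaw -86.7 tilt [-0.    -0.001 -1.   ] f [-0.9  0.  -0.4] open 0.093 grip 10.0 j7 -0.83
xyz units before turn [ 0.11 -0.1   1.72] after turn [ 0.11 -0.1   1.72] turn tool z units -0.07
```

```bash

python3 -m jog '{"grip":[0.02,0.02,0.02,0.02,0.02,0.02,0.02,0.02],"xyz":[[0.11,-0.1,0.2],[0,0,0.4],[0,0,0.4],[0,0,0.3],[0,0,0.2],[0,0,0.15],[0,0,0.07],[0,0,0]],"angular":[[0,0,0],[0,0,0],[0,0,0],[0,0,0],[0,0,0],[0,0,0],[0,0,0],[0,0,0]]}'
python3 -m jog '{"grip":[0.1,0.12,0.14,0.17,0.2,0.25],"xyz":[[0,0,0],[0,0,0],[0,0,0],[0,0,0],[0,0,0],[0,0,0]],"angular":[[0,0,0],[0,0,0],[0,0,0],[0,0,0],[0,0,0],[0,0,0]]}'
python3 -m jog '{"grip":[0.25,0.25,0.25,0.25,0.25,0.25,0.25],"xyz":[[0,0,-0.2],[0,0,-0.5],[0,0,-0.5],[0,0,-0.5],[0,0,-0.5],[0,0,-0.3],[0,0,0]],"angular":[[0,0,0],[0,0,0],[0,0,0],[0,0,0],[0,0,0],[0,0,0],[0,0,0]]}'
python3 plan.py .3715 .3315 .06 75.9
```

```text
time_s: 23.55
tcp_pos: [0.5276, -0.139, -0.0096]
ee_rot: [3.14, 0.098, -0.0]
ft_force: [-0.0, -0.2, 0.0]
opening: 0.093
grip_force: 10.0
time_s: 24.15
tcp_pos: [0.5278, -0.1388, -0.0093]
ee_rot: [-3.14, -0.099, -0.0]
ft_force: [-0.4, -0.4, -0.1]
opening: 0.242
grip_force: 0.0
time_s: 24.85
tcp_pos: [0.5289, -0.1391, 0.0923]
ee_rot: [3.14, 0.099, 0.005]
ft_force: [0.1, 0.2, 0.1]
opening: 0.252
grip_force: 0.0
t 24.85 p [ 0.5289 -0.1391  0.0923] yaw -86.4 tilt [ 0.003 -0.    -1.   ] f [0.1 0.2 0.1] open 0.252 grip 0.0 j7 -0.87
xyz units before turn [ -3.19 -11.99   0.79] after turn [ -6.69 -10.45   0.78] turn tool z units 4.43
```

```bash

python3 -m jog '{"grip":[0.25,0.25,0.25,0.25,0.25,0.25,0.25,0.25],"xyz":[[-0.21,-0.8,0],[-0.21,-0.8,0],[-0.21,-0.8,0],[-0.21,-0.8,0],[-0.21,-0.8,0],[-0.21,-0.8,0],[-0.21,-0.8,0],[-0.21,-0.8,0]],"angular":[[0,0,0],[0,0,0],[0,0,0],[0,0,0],[0,0,0],[0,0,0],[0,0,0],[0,0,0]]}'
python3 -m jog '{"grip":[0.3,0.3,0.3,0.3,0.3,0.3,0.3,0.3],"xyz":[[-0.21,-0.8,0],[-0.21,-0.8,0],[-0.21,-0.8,0],[-0.21,-0.8,0],[-0.21,-0.8,0],[-0.21,-0.8,0],[-0.21,-0.8,0],[0,0,0]],"angular":[[0,0,0],[0,0,0],[0,0,0],[0,0,0],[0,0,0],[0,0,0],[0,0,0],[0,0,0]]}'
python3 -m jog '{"grip":[0.3,0.3,0.3,0.3,0.3,0.3],"xyz":[[0,0,0],[0,0,0],[0,0,0],[0,0,0],[0,0,0],[0,0,0]],"angular":[[0,0,0.9],[0,0,0.9],[0,0,0.9],[0,0,0.9],[0,0,0.83],[0,0,0]]}'
python3 plan.py .3715 .3315 -.021 75.9
python3 - <<'E'
from h import *
for n,b in(("top",(340,170,395,252)),("side",(285,160,355,195))):
    p,d=r.capture(n); np.savez(n+"4.npz",p=p,d=d); m=cv2.inRange(p,(0,0,0),(70,60,60)); c=blob(m,b)
    a=ends(n,c,.015); print(n,np.round(a[0],1),np.round(a[1],1),round(a[2],1))
E
```

```text
time_s: 25.65
tcp_pos: [0.4435, 0.1135, 0.09]
ee_rot: [3.14, 0.099, -0.001]
ft_force: [0.6, 0.8, 0.4]
opening: 0.25
grip_force: 0.0
time_s: 26.45
tcp_pos: [0.3695, 0.3364, 0.0896]
ee_rot: [3.14, 0.11, -0.001]
ft_force: [0.2, 0.0, 0.4]
opening: 0.3
grip_force: 0.0
time_s: 27.05
tcp_pos: [0.3718, 0.3311, 0.09]
ee_rot: [3.116, -0.388, -0.0]
ft_force: [0.4, 0.2, -0.4]
opening: 0.3
grip_force: 0.0
t 27.05 p [0.3718 0.3311 0.09  ] yaw -104.2 tilt [-0.    -0.001 -1.   ] f [ 0.4  0.2 -0.4] open 0.3 grip 0.0 j7 -2.16
xyz units before turn [-0.01 -0.01  2.77] after turn [-0.01 -0.01  2.77] turn tool z units -0.02
top [ 527.5 -138.4] [111.9   8.3] 4.0
side [ 525.7 -140.3] [109.7  14.2] 2.9
```

The pen is on the notebook, within 5 mm of its centre and about 0.5° off. Next is the brush.

```bash

python3 -m jog '{"grip":[0.3,0.3,0.3,0.3,0.3,0.3,0.3,0.3,0.3,0.3],"xyz":[[0,0,0.4],[0,0,0.4],[0,0,0.4],[0,0,0.4],[0,0,0.4],[0,0,0.3],[0,0,0.2],[0,0,0.15],[0,0,0.1],[0,0,0]],"angular":[[0,0,0],[0,0,0],[0,0,0],[0,0,0],[0,0,0],[0,0,0],[0,0,0],[0,0,0],[0,0,0],[0,0,0]]}' 10
python3 -m jog '{"grip":[0.2,0.1,0.05,0.01,0.01,0.01],"xyz":[[0,0,0],[0,0,0],[0,0,0],[0,0,0],[0,0,0],[0,0,0]],"angular":[[0,0,0],[0,0,0],[0,0,0],[0,0,0],[0,0,0],[0,0,0]]}' 12
```

```text
time_s: 28.15
tcp_pos: [0.3719, 0.3322, -0.0196]
ee_rot: [3.118, -0.386, -0.0]
ft_force: [-0.8, 0.3, -0.2]
opening: 0.298
grip_force: 0.0
time_s: 28.75
tcp_pos: [0.372, 0.3326, -0.0191]
ee_rot: [-3.117, 0.386, -0.0]
ft_force: [-0.6, 0.2, 4.1]
opening: 0.072
grip_force: 12.0
```

```bash

python3 -m jog '{"grip":[0.25,0.25,0.25,0.25,0.25],"xyz":[[0,0,0],[0,0,0],[0,0,0.05],[0,0,0.04],[0,0,0]],"angular":[[0,0,0],[0,0,0],[0,0,0],[0,0,0],[0,0,0]]}' 12
python3 -m jog '{"grip":[0.15,0.1,0.05,0.01,0.01,0.01],"xyz":[[0,0,0],[0,0,0],[0,0,0],[0,0,0],[0,0,0],[0,0,0]],"angular":[[0,0,0],[0,0,0],[0,0,0],[0,0,0],[0,0,0],[0,0,0]]}' 12
```

```text
time_s: 29.25
tcp_pos: [0.3718, 0.3323, -0.0224]
ee_rot: [-3.117, 0.386, 0.002]
ft_force: [-2.7, -0.9, 12.4]
opening: 0.248
grip_force: 6.1
time_s: 29.85
tcp_pos: [0.3725, 0.3324, -0.0224]
ee_rot: [-3.117, 0.387, -0.001]
ft_force: [-1.4, -1.1, 9.2]
opening: 0.072
grip_force: 13.8
```

The fingertips touch the table at a reading of −0.022, which confirms the offset. The brush is gripped, so I'll lift it and carry it.

```bash

python3 -m jog '{"grip":[0.01,0.01,0.01,0.01,0.01,0.01,0.01],"xyz":[[0,0,-0.2],[0,0,-0.4],[0,0,-0.4],[0,0,-0.4],[0,0,-0.4],[0,0,-0.3],[0,0,0]],"angular":[[0,0,0],[0,0,0],[0,0,0],[0,0,0],[0,0,0],[0,0,0],[0,0,0]]}'
python3 -m jog '{"grip":[0.01,0.01,0.01,0.01,0.01,0.01],"xyz":[[0,0,0],[0,0,0],[0,0,0],[0,0,0],[0,0,0],[0,0,0]],"angular":[[0,0,-0.8],[0,0,-0.9],[0,0,-0.9],[0,0,-0.9],[0,0,-0.9],[0,0,0]]}'
python3 plan.py .5186 -.0254 .06 93.6
python3 - <<'E'
from h import *
o=[]
for n,b in(("top",(160,220,260,320)),("side",(300,240,420,340))):
    p,d=r.capture(n)
    o.append(cv2.resize(p[b[1]:b[3],b[0]:b[2],::-1],(400,400),interpolation=3))
cv2.imwrite("pics/b1.png",np.hstack(o))
E
```

```text
time_s: 30.55
tcp_pos: [0.3725, 0.3331, 0.0623]
ee_rot: [-3.115, 0.386, -0.002]
ft_force: [-0.7, -0.2, 0.3]
opening: 0.074
grip_force: 12.0
time_s: 31.15
tcp_pos: [0.3714, 0.332, 0.0604]
ee_rot: [3.14, 0.096, -0.001]
ft_force: [0.6, -1.0, -0.7]
opening: 0.073
grip_force: 12.0
t 31.15 p [0.3714 0.332  0.0604] yaw -86.5 tilt [-0.001 -0.001 -1.   ] f [ 0.6 -1.  -0.7] open 0.073 grip 12.0 j7 -1.86
xyz units before turn [3.13 9.14 0.01] after turn [3.11 9.15 0.01] turn tool z units -0.03
```

View pics/b1.png

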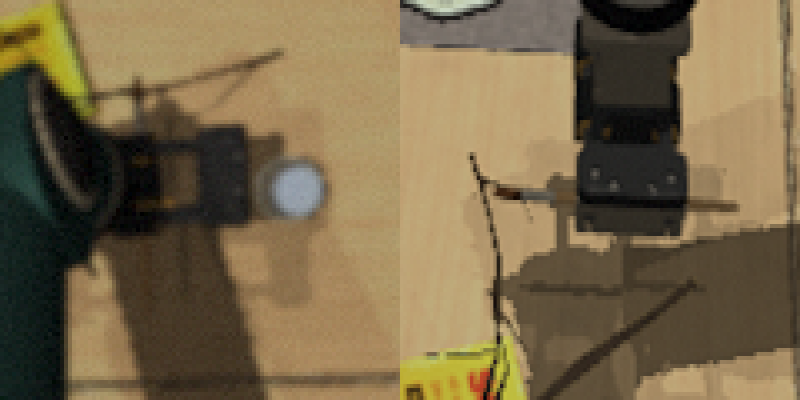

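The brush is held level, with its bristles forward. I'll carry it to the gap.

```bash

python3 -m jog '{"grip":[0.01,0.01,0.01,0.01,0.01,0.01,0.01],"xyz":[[0.13,0.38,0],[0.26,0.76,0],[0.26,0.76,0],[0.26,0.76,0],[0.26,0.76,0],[0.26,0.76,0],[0.26,0.76,0]],"angular":[[0,0,0],[0,0,0],[0,0,0],[0,0,0],[0,0,0],[0,0,0],[0,0,0]]}'
python3 -m jog '{"grip":[0.01,0.01,0.01,0.01,0.01,0.01,0.01],"xyz":[[0.26,0.76,0],[0.26,0.76,0],[0.26,0.76,0],[0.26,0.76,0],[0.26,0.76,0],[0.13,0.4,0],[0,0,0]],"angular":[[0,0,0],[0,0,0],[0,0,0],[0,0,0],[0,0,0],[0,0,0],[0,0,0]]}'
python3 plan.py .5186 -.0254 -.019 93.6
python3 - <<'E'
from h import *
t=np.load("top0.npz")['p']; s=np.load("side0.npz")['p']
hs=cv2.cvtColor(t,cv2.COLOR_RGB2HSV); b=(220,255,250,282); 
c=blob(cv2.inRange(hs,(0,0,110),(180,70,255)),b)
e=cv2.minEnclosingCircle(c); print(e, ray("top",[e[0]],.047),ray("top",[e[0]],.003))
hs=cv2.cvtColor(s,cv2.COLOR_RGB2HSV); c=blob(cv2.inRange(hs,(0,0,60),(180,75,255)),(350,258,378,292)); print("side bbox",cv2.boundingRect(c))
E
```

```text
time_s: 31.95
tcp_pos: [0.4515, 0.1366, 0.061]
ee_rot: [3.14, 0.093, -0.0]
ft_force: [0.7, 0.1, 0.6]
opening: 0.072
grip_force: 12.0
time_s: 32.65
tcp_pos: [0.5188, -0.0292, 0.0612]
ee_rot: [3.139, 0.086, 0.001]
ft_force: [0.7, 0.7, -0.1]
opening: 0.072
grip_force: 12.0
t 32.65 p [ 0.5188 -0.0292  0.0612] yaw -86.9 tilt [ 0.001 -0.002 -1.   ] f [ 0.7  0.7 -0.1] open 0.072 grip 12.0 j7 -1.07
xyz units before turn [-0.  -0.1  2. ] after turn [ 0.  -0.1  2. ] turn tool z units -0.12
((234.0, 267.5), 7.159010887145996) [[0.37251538 0.23420337 0.047     ]] [[0.37438183 0.24157961 0.003     ]]
side bbox (354, 262, 19, 25)
```

```bash

python3 -m jog '{"grip":[0.01,0.01,0.01,0.01,0.01,0.01,0.01,0.01,0.01],"xyz":[[0,0,0],[0,0,0.4],[0,0,0.4],[0,0,0.4],[0,0,0.3],[0,0,0.25],[0,0,0.15],[0,0,0.07],[0,0,0]],"angular":[[0,0,0],[0,0,0],[0,0,0],[0,0,0],[0,0,0],[0,0,0],[0,0,0],[0,0,0],[0,0,0]]}'
python3 plan.py .5186 -.0254 -.020 93.6
python3 - <<'E'
from h import *
a=np.linspace(0,6.28,60)
for y in(.234,.238,.242):
  for n in("top","side"):
    q=np.vstack([proj(n,np.c_[.374+R*np.cos(a),y+R*np.sin(a),0*a+z]) for R,z in((.017,0),(.023,.047))])
    print(y,n,q.min(0).round(1),q.max(0).round(1))
E
```

```text
time_s: 33.55
tcp_pos: [0.5186, -0.0252, -0.018]
ee_rot: [3.14, 0.095, -0.0]
ft_force: [0.0, 0.3, 0.1]
opening: 0.071
grip_force: 12.0
t 33.55 p [ 0.5186 -0.0252 -0.018 ] yaw -86.5 tilt [-0. -0. -1.] f [0.  0.3 0.1] open 0.071 grip 12.0 j7 -0.96
xyz units before turn [-0.    0.    0.05] after turn [-0.    0.    0.05] turn tool z units -0.03
0.234 top [225.8 258.7] [242.7 275.3]
0.234 side [353.9 259.8] [373.2 285.1]
0.238 top [224.4 258.7] [241.3 275.4]
0.238 side [353.8 261. ] [373.2 286.4]
0.242 top [222.9 258.7] [239.9 275.4]
0.242 side [353.7 262.3] [373.1 287.7]
```

```bash

python3 -m jog '{"grip":[0.01,0.09,0.11,0.14,0.18,0.22,0.25],"xyz":[[0,0,0.05],[0,0,0],[0,0,0],[0,0,0],[0,0,0],[0,0,0],[0,0,0]],"angular":[[0,0,0],[0,0,0],[0,0,0],[0,0,0],[0,0,0],[0,0,0],[0,0,0]]}'
python3 -m jog '{"grip":[0.25,0.25,0.25,0.25,0.25,0.25,0.25],"xyz":[[0,0,-0.2],[0,0,-0.5],[0,0,-0.5],[0,0,-0.5],[0,0,-0.5],[0,0,-0.5],[0,0,0]],"angular":[[0,0,0],[0,0,0],[0,0,0],[0,0,0],[0,0,0],[0,0,0],[0,0,0]]}'
python3 plan.py .374 .240 .09 93.6
```

```text
time_s: 34.25
tcp_pos: [0.5186, -0.025, -0.0198]
ee_rot: [-3.14, -0.095, -0.0]
ft_force: [-0.1, -0.9, -0.3]
opening: 0.249
grip_force: 0.0
time_s: 34.95
tcp_pos: [0.5205, -0.0252, 0.0908]
ee_rot: [-3.139, -0.095, -0.008]
ft_force: [1.1, 0.6, 0.4]
opening: 0.251
grip_force: 0.0
t 34.95 p [ 0.5205 -0.0252  0.0908] yaw -86.5 tilt [ 0.005  0.001 -1.   ] f [1.1 0.6 0.4] open 0.251 grip 0.0 j7 -1.11
xyz units before turn [-3.25 -6.84  0.01] after turn [-3.24 -6.85  0.01] turn tool z units -0.03
```

```bash

python3 -m jog '{"grip":[0.5,0.9,0.9,0.9,0.9,0.9,0.9,0.9,0.9,0.9],"xyz":[[-0.18,-0.38,0],[-0.36,-0.76,0],[-0.36,-0.76,0],[-0.36,-0.76,0],[-0.36,-0.76,0],[-0.36,-0.76,0],[-0.36,-0.76,0],[-0.36,-0.76,0],[-0.36,-0.76,0],[-0.18,-0.38,0]],"angular":[[0,0,0],[0,0,0],[0,0,0],[0,0,0],[0,0,0],[0,0,0],[0,0,0],[0,0,0],[0,0,0],[0,0,0]]}' 8
python3 -m jog '{"grip":[0.9,0.9,0.9],"xyz":[[0,0,0],[0,0,0],[0,0,0]],"angular":[[0,0,0],[0,0,0],[0,0,0]]}'
python3 plan.py .374 .240 -.012 93.6
python3 - <<'E'
from h import *
p,d=r.capture("side"); np.savez("side5.npz",p=p)
q,d=r.capture("top"); np.savez("top5.npz",p=q)
cv2.imwrite("pics/g1.png",np.hstack([cv2.resize(q[130:280,230:430,::-1],(400,300)),cv2.resize(p[150:300,200:400,::-1],(400,300))]))
E
```

```text
time_s: 35.95
tcp_pos: [0.3706, 0.2424, 0.0877]
ee_rot: [-3.14, -0.101, 0.002]
ft_force: [0.7, -0.4, -0.5]
opening: 0.902
grip_force: 0.0
time_s: 36.25
tcp_pos: [0.3731, 0.239, 0.0881]
ee_rot: [3.14, 0.092, 0.0]
ft_force: [-0.5, 0.0, 0.2]
opening: 0.901
grip_force: 0.0
t 36.25 p [0.3731 0.239  0.0881] yaw -86.6 tilt [ 0. -0. -1.] f [-0.5  0.   0.2] open 0.901 grip 0.0 j7 -1.79
xyz units before turn [ 0.02 -0.03  2.5 ] after turn [ 0.02 -0.03  2.5 ] turn tool z units -0.06
```

View pics/g1.png

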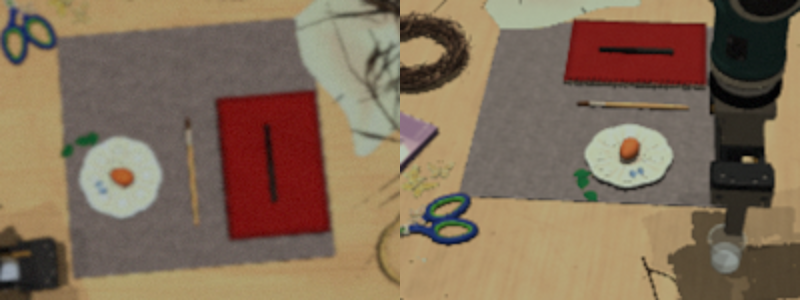

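The picture shows the brush in the gap, from (323,190) to (328,240) in the top image, with the pen and egg in place. Now I'll grip the cup and measure the brush.

```bash

python3 -m jog '{"grip":[0.9,0.9,0.9,0.9,0.9,0.9,0.9,0.9,0.9],"xyz":[[0.02,-0.03,0.4],[0,0,0.4],[0,0,0.4],[0,0,0.4],[0,0,0.4],[0,0,0.3],[0,0,0.15],[0,0,0.05],[0,0,0]],"angular":[[0,0,0],[0,0,0],[0,0,0],[0,0,0],[0,0,0],[0,0,0],[0,0,0],[0,0,0],[0,0,0]]}' 6
python3 -m jog '{"grip":[0.8,0.7,0.6,0.5,0.45,0.4,0.35,0.35],"xyz":[[0,0,0],[0,0,0],[0,0,0],[0,0,0],[0,0,0],[0,0,0],[0,0,0],[0,0,0]],"angular":[[0,0,0],[0,0,0],[0,0,0],[0,0,0],[0,0,0],[0,0,0],[0,0,0],[0,0,0]]}' 6
python3 - <<'E'
from h import *
A=ray("top",[(323.5,189.5),(328.5,241)],.006)[:,:2]; B=ray("side",[(289,201.5),(344.5,203.5)],.006)[:,:2]
th=np.radians(3.6); ex=np.array([np.cos(th),np.sin(th)]); ey=np.array([-ex[1],ex[0]])
for P in(A,B): print(P,np.linalg.norm(P[0]-P[1]),"mid nb",[(P.mean(0)-[.526,-.143])@e for e in(ex,ey)],np.degrees(np.arctan2(*(P[0]-P[1])[::-1])))
E
```

```text
time_s: 37.25
tcp_pos: [0.3736, 0.2413, -0.0117]
ee_rot: [-3.14, -0.095, -0.0]
ft_force: [-0.4, 1.0, 0.7]
opening: 0.897
grip_force: 0.0
time_s: 38.05
tcp_pos: [0.3735, 0.2415, -0.0117]
ee_rot: [-3.14, -0.095, -0.0]
ft_force: [-0.6, -1.2, 1.2]
opening: 0.484
grip_force: 6.0
[[ 0.59544076 -0.02087283]
 [ 0.44354319 -0.0313635 ]] 0.15225940581320072 mid nb [np.float64(0.0008438873864897993), np.float64(0.11705983522724525)] 3.950808437631923
[[ 0.59608592 -0.02039964]
 [ 0.43677705 -0.03066429]] 0.15963921962695635 mid nb [np.float64(-0.00217375286305529), np.float64(0.1178370496196286)] 3.686610031448426
```

The brush is on target: nb x ≈ 0, y ≈ 0.1175, angle error under 0.4°. The cup is gripped, so I'll carry it to (0.647, −0.017).

```bash

python3 -m jog '{"grip":[0.35,0.35,0.35,0.35,0.35,0.35,0.35,0.35],"xyz":[[0,0,-0.1],[0,0,-0.3],[0,0,-0.4],[0,0,-0.4],[0,0,-0.4],[0,0,-0.4],[0,0,-0.3],[0,0,0]],"angular":[[0,0,0],[0,0,0],[0,0,0],[0,0,0],[0,0,0],[0,0,0],[0,0,0],[0,0,0]]}'
python3 plan.py .647 -.017 .08 93.6
```

```text
time_s: 38.85
tcp_pos: [0.3741, 0.2423, 0.0818]
ee_rot: [-3.137, -0.096, -0.003]
ft_force: [0.5, 0.1, -1.4]
opening: 0.484
grip_force: 6.0
t 38.85 p [0.3741 0.2423 0.0818] yaw -86.5 tilt [ 0.002  0.003 -1.   ] f [ 0.5  0.1 -1.4] open 0.484 grip 6.0 j7 -1.77
xyz units before turn [6.41 6.89 0.04] after turn [6.4  6.9  0.04] turn tool z units -0.03
```

```bash

python3 -m jog '{"grip":[0.35,0.35,0.35,0.35,0.35,0.35,0.35],"xyz":[[0.3,0.33,0],[0.5,0.54,0],[0.5,0.54,0],[0.5,0.54,0],[0.5,0.54,0],[0.5,0.54,0],[0.5,0.54,0]],"angular":[[0,0,0],[0,0,0],[0,0,0],[0,0,0],[0,0,0],[0,0,0],[0,0,0]]}'
python3 -m jog '{"grip":[0.35,0.35,0.35,0.35,0.35,0.35,0.35,0.35,0.35],"xyz":[[0.5,0.54,0],[0.5,0.54,0],[0.5,0.54,0],[0.5,0.54,0],[0.5,0.54,0],[0.4,0.42,0],[0.2,0.2,0],[0,0,0],[0,0,0]],"angular":[[0,0,0],[0,0,0],[0,0,0],[0,0,0],[0,0,0],[0,0,0],[0,0,0],[0,0,0],[0,0,0]]}'
python3 plan.py .647 -.017 -.009 93.6
```

```text
time_s: 39.55
tcp_pos: [0.514, 0.1059, 0.0795]
ee_rot: [3.14, 0.095, -0.002]
ft_force: [0.2, 0.2, 0.3]
opening: 0.483
grip_force: 6.0
time_s: 40.45
tcp_pos: [0.6446, -0.0172, 0.0795]
ee_rot: [-3.139, -0.096, 0.003]
ft_force: [0.5, 0.0, -1.4]
opening: 0.484
grip_force: 6.0
t 40.45 p [ 0.6446 -0.0172  0.0795] yaw -86.5 tilt [-0.002  0.001 -1.   ] f [ 0.5  0.  -1.4] open 0.484 grip 6.0 j7 -1.12
xyz units before turn [ 0.06 -0.    2.21] after turn [ 0.06 -0.    2.21] turn tool z units -0.02
```

```bash

python3 -m jog '{"grip":[0.35,0.35,0.35,0.35,0.35,0.35,0.35,0.35,0.35,0.35],"xyz":[[0.06,0,0.2],[0,0,0.4],[0,0,0.4],[0,0,0.4],[0,0,0.3],[0,0,0.2],[0,0,0.15],[0,0,0.1],[0,0,0.06],[0,0,0]],"angular":[[0,0,0],[0,0,0],[0,0,0],[0,0,0],[0,0,0],[0,0,0],[0,0,0],[0,0,0],[0,0,0],[0,0,0]]}'
python3 -m jog '{"grip":[0.49,0.51,0.53,0.56,0.6,0.65,0.7,0.7],"xyz":[[0,0,0],[0,0,0],[0,0,0],[0,0,0],[0,0,0],[0,0,0],[0,0,0],[0,0,0]],"angular":[[0,0,0],[0,0,0],[0,0,0],[0,0,0],[0,0,0],[0,0,0],[0,0,0],[0,0,0]]}'
python3 -m jog '{"grip":[0.7,0.7,0.7,0.7,0.7,0.7,0.7,0.7],"xyz":[[0,0,-0.2],[0,0,-0.4],[0,0,-0.5],[0,0,-0.5],[0,0,-0.5],[0,0,-0.5],[0,0,-0.5],[0,0,0]],"angular":[[0,0,0],[0,0,0],[0,0,0],[0,0,0],[0,0,0],[0,0,0],[0,0,0],[0,0,0]]}'
python3 -m jog '{"grip":[0.7,0.7,0.7,0.7,0.7,0.7,0.7,0.7,0.7],"xyz":[[0,-0.3,0],[0,-0.7,0],[0,-0.8,0],[0,-0.8,0],[0,-0.8,0],[0,-0.8,0],[0,-0.5,0],[0,-0.2,0],[0,0,0]],"angular":[[0,0,0],[0,0,0],[0,0,0],[0,0,0],[0,0,0],[0,0,0],[0,0,0],[0,0,0],[0,0,0]]}'
python3 - <<'E'
from h import *
p,d=r.capture("side"); q,d=r.capture("top"); np.savez("fin.npz",s=p,t=q)
cv2.imwrite("pics/g2.png",np.hstack([cv2.resize(q[130:280,230:430,::-1],(400,300)),cv2.resize(p[120:270,200:400,::-1],(400,300))]))
a=np.linspace(0,6.28,60)
for n in("top","side"):
    print(n,[(v.min(0).round(1),v.max(0).round(1)) for v in(proj(n,np.c_[.647+R*np.cos(a),-.017+R*np.sin(a),0*a+z]) for R,z in((.017,.002),(.023,.049)))])
E
```

```text
time_s: 41.45
tcp_pos: [0.6481, -0.018, -0.0081]
ee_rot: [-3.14, -0.095, -0.0]
ft_force: [-0.1, -0.5, -0.0]
opening: 0.483
grip_force: 6.0
time_s: 42.25
tcp_pos: [0.648, -0.018, -0.0082]
ee_rot: [-3.14, -0.095, -0.0]
ft_force: [-0.3, 0.2, 0.9]
opening: 0.7
grip_force: 0.0
time_s: 43.05
tcp_pos: [0.6503, -0.0185, 0.12]
ee_rot: [-3.14, -0.095, -0.01]
ft_force: [-0.2, -1.2, -0.1]
opening: 0.701
grip_force: 0.0
time_s: 43.95
tcp_pos: [0.6351, 0.1794, 0.1148]
ee_rot: [3.14, 0.1, -0.002]
ft_force: [0.1, 0.4, -0.2]
opening: 0.702
grip_force: 0.0
top [(array([316. , 167.1]), array([327.5, 178.3])), (array([313.8, 161.2]), array([329.9, 176.8]))]
side [(array([265.6, 198. ]), array([277.4, 205.9])), (array([262.4, 184.4]), array([278.6, 195. ]))]
```

View pics/g2.png

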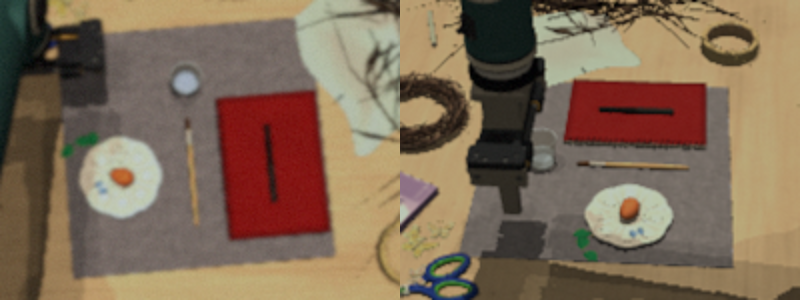

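The cup stands upright in line with the brush. Its outline in the top image, (314–331, 161–179), matches the prediction to about 1 px. The brush, pen, egg and tape look right too, so I'm handing in.

```bash
python3 -c "
from bench import r
print(r.hand_in())"
```

```text
the job is handed in; nothing more can be done
None
```

The painting place is set out and handed in at about 44 s: by the camera, brush, fineliner, egg and cup are all within about 5 mm of target and released; I kept clear of the tape and saw no change, and the hand-in returned no verdict.

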